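Hang the long bag arm on the bare slotted post

ROBOT

A 6-joint arm with a two-finger parallel gripper is mounted at the origin on the work surface. World frame = base frame: x ahead of the robot, y to its left, z up, the work surface at z = 0. Lengths are in m, angles in rad, forces in N, time in s.
With the tool pointing down it reaches from about 0.375 to 0.975 m from the base axis. Payload 3.8 kg.
Tool frame: the origin (TCP) lies on the centre line of the jaws, within the pads' length; the fingertips stand env.finger_overhang ahead of it and the grasp point (between the pads) lies 5 mm behind it (env.finger_overhang is the distance from the TCP to the fingertips, in m); z points along the fingers, y is the line along which they close (so a half turn about z gives the same grasp; the last joint's range is limited). The gripper opens to 85 mm and grips with 20 to 120 N. Pads are 22 mm wide; open, the fingers measure 114 mm over their backs; the gripper's body (76 mm by 85 mm) begins 54 mm behind the grasp point. The pads swing forward as they close: fully open they stand 13 mm farther back than shut.
Start: joints at [1.07, 0.264, 1.604, -0, 1.274, -0.037], TCP at [0.302, 0.604, 0.215] pointing down, gripper open.
Joint ranges: [-2.63, 2.63], [-0.94, 2.18], [0.31, 2.57], [-1.31, 4.45], [0, 2.66], [-2.55, 2.55]. Speed limits (rad/s): [2.57, 2.57, 3.14, 3.14, 3.14, 3.14].

INTERFACE

Orientations are given as a unit quaternion [w, x, y, z].
In Python, from bench import env gives the robot as it stands.
- The arm moves only by the tool arm_command, never from a script. Its argument "series" is a list of rows, each an object with "xyz": the shift along the tool's x, y, z in m, a list of three; "turn": the turn, a rotation vector about the tool's x, y, z in rad, a list of three; "hand": the opening, from 0 (shut) to 1 (fully open). In form: [{"xyz": [x, y, z], "turn": [ax, ay, az], "hand": hand}, ...]. A call has 1 to 12 rows; each row shifts and turns the commanded pose from where the row before left it, along the tool's axes as they then stand; what a row does not reach is not made up. A row lasts 1/10 s, in which the tool goes at most 50 mm and 8.59 degrees, less where a joint would pass 70% of its speed; a pose out of reach is approached as far as the arm can. A call with a gripper value outside its range is refused whole. The fingers move at their own pace and stop on an object; "newtons" is the grip in N (left out, the last holds). Time passes only in rows, so rows that do not move let the fingers close. It gives the time, the measured TCP pose, the force, the opening and the grip force at its end, in the units of the state.
- env.read_state(): the state, without advancing time (a new reading comes with each control period).
- env.grab_frame(name): name is "side" or "top"; returns a dict with "color" (480x640x3 uint8, red, green, blue), "range_z" (480x640 float32, m along the optical axis (not along the pixel's ray), 0 where there is no reading), "K" (3x3 intrinsics, pixels), "xyz" and "rotation" of the camera in the world. Camera axes: x right, y up, looking along -z (the intrinsics and any distortion apply to the point x, -y, -z); pixel columns grow to the right and rows downward; lengths in m; the calibration is good to about 2 mm. A picture is of the moment at which its call begins.
- env.close_job(): hands the job in; it is judged then, once.
Trained networks look in a picture, given as the dict that the camera call returned (one of the last four; its "shot" number tells which), for a name from the list of things; names that differ only in an ending like _2 or _b are one class to them, and where a whole thing is asked for, a point or a joint stands for the part that bears it (a point fixed in the world has none). Each returns a list of dicts, best first, with "p" (0 to 1); they miss things now and then, are a little off and sometimes report something else, mostly with a low value. They report only what shows in the picture. A call takes as long as a camera call. They do not tell look-alikes from the thing itself.
- env.silhouettes(target, picture): "pixels" (480x640 bool, what is visible of it) and "position" ([column, row] in pixels, amid what is visible of it).
The state is a dict: "time_s": time; "joints": joint angles; "qvel": joint speeds; "effort": joint torques, N m; "tcp_pos": TCP position; "tcp_rot": TCP orientation; "wrist_force": force on the tool from outside, world axes, zero at the start; "wrist_torque": the same for the moment, N m; "opening": finger opening in m; "grasp_force": force on a finger pad.
Only numpy, scipy, OpenCV 4.12 (cv2) and the standard library are available. Lean on these libraries where they do the work, as an engineer would, in place of code of your own. Each camera call takes 0.05 s, during which the arm holds its last target. There are 200 camera calls.

TASK

At the sandwich packing table two slotted steel posts hold the bag arms, and one post is still bare. Take the loose long arm (the one like the arm already hung), hook both its claws into the two upper slots of the bare post, and press it down until it snaps home in the roller catch, then let go. Do not ram it, and leave the short arm where it is.

Things in the scene. Friction and masses are not known exactly. Their poses are not given: they have to be found in the camera images.
- long_arm_grip (a point): Grip point of the loose LONG arm: centre of its beam, half-way up, 15 mm above its underside, on which it stands. Plain steel, 0.28 to 0.44 kg. x along the beam to the claws, y across, z up. Beam 28 mm wide (y), 30 mm high, x=-85 (nose, end turned up 14 mm) to +77 mm. Back plate 28 mm wide, 6 mm thick, its flat mating face at x=+95 mm, top 130 mm above the underside.
- long_arm_seat (a point): Point of the long arm in the plane of its mating face, mid-width, level with its underside: 95 mm towards the claws (x) and 15 mm below the grip point. Same axes. Home, it meets bare_post_seat. Just before it, below the back plate, hangs a round head of 12 mm diameter (lowest point level with the underside) that snaps between the rollers of the post's catch.
- long_arm_claw (a point): Point on the mating face at the underside of the lower claw's neck, 30 mm above long_arm_seat; same axes. The upper claw is alike, 60 mm higher. Claws are 8 mm wide, reach 13.5 mm beyond the face; necks 10 mm high; each then hooks down in a lip 6 mm thick, starting 7.5 mm beyond the face, that ends 18 mm below the neck's underside.
- long_arm_flange (a point): Middle of the top of the flat press flange on top of the long arm's back plate, where to push it down: 28 mm wide, 22 mm deep (x), 130 mm above the arm's underside, 11 mm before the mating face (84 mm in x from the grip point); same axes.
- bare_post_seat (a point): Point on the front face of the BARE fixed post, on its centre line, 130 mm above the table: where long_arm_seat must finally be (but for the strip's sideways shift, see bare_post). x points into the post (the arm goes in along +x), y across, z up. Post 80 mm wide, 275 mm tall; foot plate 160 by 140 mm, 8 mm thick, reaching 60 mm before the face.
- bare_post_slot (a point): Nominal middle of the lower edge of the lower of the two upper slots, 30 mm above bare_post_seat; same axes. The other is 60 mm higher. Slots are 12 mm wide, 36 mm high. The arm enters level at 19 to 25 mm above its home height, goes straight in until face meets sheet, then down; below 18 mm above home it is hooked. Home, the claws' necks rest on these lower edges.
- bare_post_catch (a point): Nominal middle of the catch, 11 mm above bare_post_seat and 7 mm before the face; same axes. Two sprung white rollers, 10 mm diameter, 6 mm apart, reach 13 mm before the face. The arm's head meets them 12 to 13 mm above home; let go there, it hangs safely, unlocked. Some 10 to 16 N more than its weight snaps it through. Best pressed with closed fingers on the flange.
- full_post_seat (a point): The same point as bare_post_seat on the other post, which is the same in all sizes and already carries a fixed arm like the long one: its beam reaches 180 mm out from the face (to -x), 130 to 160 mm above the table, its back plate up to 260 mm. The bare post may be the left or the right one.
- short_arm_grip (a point): Centre of the beam of the loose SHORT arm, 15 mm above its underside; same make, but 110 mm from nose to mating face (the long one: 180 mm). Not wanted; it stands upright on the table and must stay.
- long_arm: The whole long arm; its origin lies on its underside, 15 mm below long_arm_grip; same axes.
- bare_post: The whole bare post; its origin lies on the table under the middle of its front face, 130 mm below bare_post_seat; same axes. Its slotted strip (60 mm wide, 5 mm thick, hollow behind), with the catch, was clamped by eye and sits up to 7 mm to either side (y) of the post's centre line. This shift is not in any pose given here: find the slots by touch or sight. The strip holds fast.
Mind the look-alikes: they are no part of the job. What is shaped like the long_arm but red or yellow is not meant.

How it is judged:
On the way:
1. the long arm's claws are through the two upper slots of the bare post and hooked behind its sheet, not yet pressed home (x of long_arm_seat in the frame of bare_post_seat between -0.005 and 0.005 m and y of long_arm_seat in the frame of bare_post_seat between -0.011 and 0.011 m and z of long_arm_seat in the frame of bare_post_seat between 0.006 and 0.018 m), for 0.05 s.
At the end, for the whole second after the job is handed in: The long arm is hooked in the bare post's two upper slots and locked in the catch: its seat point within 5 mm (depth), 4 mm (height) and 11 mm (sideways, as the strip may be off centre) of the post's, in line with the post within 0.08 rad, at rest; the short arm within 30 mm of its start (x of long_arm_seat in the frame of bare_post_seat between -0.005 and 0.005 m and y of long_arm_seat in the frame of bare_post_seat between -0.011 and 0.011 m and z of long_arm_seat in the frame of bare_post_seat between -0.004 and 0.004 m and angle between the x axis of bare_post_seat and the x axis of long_arm_seat, either way round below 0.08 rad and angle between the z axis of bare_post_seat and the z axis of long_arm_seat, either way round below 0.08 rad and linear speed of long_arm below 0.02 m/s and distance of short_arm_grip from where it was at the start of the episode below 0.03 m); the robot touches nothing.
It fails at once if the arm is rammed against the bare post (over 110 N between them) (contact force between long_arm and bare_post above 110 N).
It fails at once if the short arm is moved by more than 30 mm (distance of short_arm_grip from where it was at the start of the episode above 0.03 m).
It also fails if it takes over 59 s, if anything falls off the work surface, if the arm or the gripper's body presses on something with over 40 N, if the wrist force passes 120 N, or if a joint passes its speed limit or range.

## Working session

There is one attempt and no reset: what is moved stays moved. The work goes in short steps, Python scripts to look and compute and a tool call to move; the robot and the scene stay as the last step left them, time stands still between calls to the robot, and variables do not carry over. Pictures are saved under pics/ and viewed, at most 10 in all, crops included, and the job is handed in when it is done.

Besides the shell and the picture viewer there is one more tool, called by a JSON object that holds its "fn" and its "kwargs", one argument or row to a line. arm_command: Moves the arm, as the interface text tells. Its arguments: {"type":"object","properties":{"series":{"type":"array"},"newtons":{"type":"number"}},"required":["series"]}

```bash
mkdir -p pics; ls; cat > h.py <<'E'
import numpy as np,cv2
from bench import env
def world(f,mask=None):
    z=f["range_z"];K=f["K"];v,u=np.mgrid[0:480,0:640]
    X=(u-K[0,2])/K[0,0]*z;Y=(v-K[1,2])/K[1,1]*z
    P=np.stack([X,-Y,-z],-1)
    R=np.array(f["rotation"])
    if R.shape!=(3,3):
        from scipy.spatial.transform import Rotation
        q=R;R=Rotation.from_quat([q[1],q[2],q[3],q[0]]).as_matrix()
    W=P@R.T+np.array(f["xyz"]); W[z==0]=np.nan
    return W
E
python3 - <<'E'
from h import *
print(env.read_state(),env.finger_overhang)
for n in("side","top"):
    f=env.grab_frame(n);cv2.imwrite(f"pics/{n}1.png",f["color"][...,::-1])
    print(n,f["K"],f["xyz"],f["rotation"],[k for k in f]);W=world(f)
    np.savez(f"{n}1.npz",W=W,c=f["color"])
    for t in("long_arm","short_arm_grip","bare_post","full_post_seat"):
        try:
            for d in env.silhouettes(t,f):
                m=d["pixels"];w=W[m];print(t,round(d["p"],2),d["position"],m.sum(),np.nanmedian(w,0).round(3),np.nanpercentile(w,3,axis=0).round(3),np.nanpercentile(w,97,axis=0).round(3))
        except Exception as e: print(t,e)
E
```

```text
pics
{'time_s': 0.0, 'joints': array([ 1.07008737e+00,  2.64786368e-01,  1.60537645e+00,  2.12706368e-05,
        1.27367428e+00, -3.69023670e-02]), 'qvel': array([-0.00079535,  0.00023052,  0.00017164,  0.00097023, -0.00109235,
        0.00031298]), 'effort': array([-1.28082531e-03, -5.15128005e+01, -3.67308497e+01, -3.42205085e-04,
        1.31091071e-02, -2.94793028e-05]), 'tcp_pos': array([0.30159608, 0.60302416, 0.21333834]), 'tcp_rot': array([-3.07841205e-04,  2.29833183e-01,  9.73229392e-01, -1.07922376e-03]), 'wrist_force': array([-0.86185572, -0.15376314, -0.26004988]), 'wrist_torque': array([-0.02943178,  0.03316268, -0.02011955]), 'grasp_force': 0.0, 'opening': 0.08560022275408032} 0.014
side [[516.09213982   0.         305.27312547]
 [  0.         516.09213982 240.68049349]
 [  0.           0.           1.        ]] [ 0.0357833  -0.83376546  0.86015907] [ 0.87448279  0.44437799 -0.09013759 -0.17228832] ['color', 'range_z', 'K', 'xyz', 'rotation', 'shot']
long_arm 0.92 [187.4, 244.7] 1189 [0.172 0.316 0.03 ] [0.1   0.274 0.001] [0.27  0.36  0.131]
long_arm 0.91 [239.3, 199
[... 727 characters left out ...]
89881] [-0.70381353 -0.03837949  0.04763237  0.70774621] ['color', 'range_z', 'K', 'xyz', 'rotation', 'shot']
long_arm 0.73 [161.5, 271.1] 761 [0.356 0.486 0.031] [0.316 0.403 0.023] [0.396 0.57  0.131]
long_arm 0.73 [227.6, 339.6] 904 [0.176 0.321 0.029] [0.106 0.282 0.01 ] [0.268 0.354 0.131]
long_arm 0.59 [221.8, 231.0] 937 [0.459 0.318 0.03 ] [0.366 0.29  0.003] [0.533 0.348 0.13 ]
bare_post 0.66 [393.0, 172.2] 3002 [ 0.604 -0.119  0.01 ] [ 0.549 -0.193  0.001] [ 0.698 -0.066  0.272]
full_post_seat 0.83 [294.8, 175.2] 3401 [0.604 0.123 0.015] [0.45  0.064 0.001] [0.706 0.193 0.271]
full_post_seat 0.74 [466.2, 224.5] 710 [ 0.474 -0.32   0.03 ] [ 0.404 -0.346 -0.001] [ 0.521 -0.303  0.132]
```

View pics/side1.png

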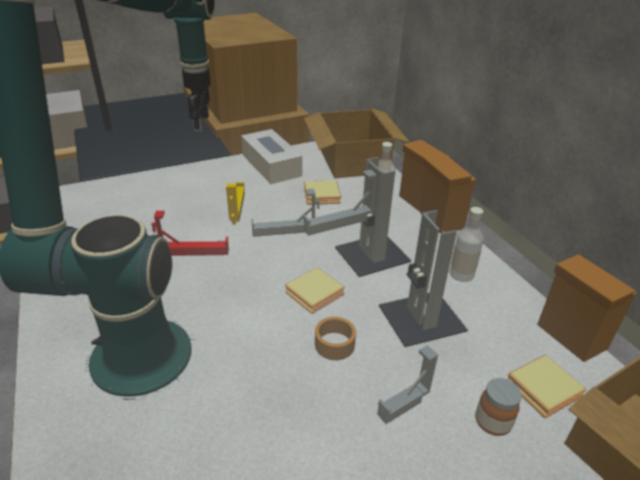

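View pics/top1.png

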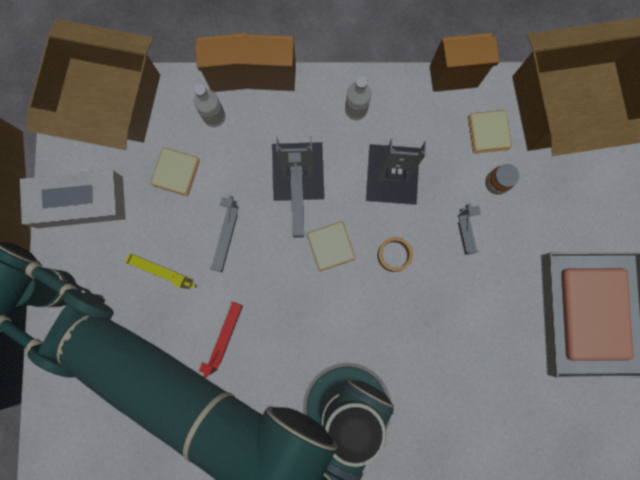

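The side view shows the grey loose long arm at about (285,225), the bare post at (425,290), the short arm at (410,390), and red and yellow look-alikes. In the top view the long arm is at (222,235) with its claws at the upper end. The bare post is at (393,172) with its white rollers near (397,170).

```bash
python3 - <<'E'
import numpy as np,cv2
for n in("top","side"):
    d=np.load(n+"1.npz");W=d["W"];c=d["c"]
    x,y,z=np.moveaxis(W,-1,0)
    def rect(m,t):
        p=W[m][:,:2].astype(np.float32); r=cv2.minAreaRect(p*1000); print(n,t,m.sum(),np.round(r[0],1),np.round(r[1],1),round(r[2],2)); 
        mu=p.mean(0);e,v=np.linalg.eigh(np.cov((p-mu).T));print("   pca",mu.round(4),v[:,1].round(4),W[m][:,2].mean().round(4))
    A=(x>.34)&(x<.58)&(y>.27)&(y<.37)
    rect(A&(z>.024)&(z<.036),"beam"); rect(A&(z>.01)&(z<.05),"beamwide"); rect(A&(z>.12)&(z<.14),"flange")
    P=(x>.52)&(x<.75)&(y>-.25)&(y<-.03)
    rect(P&(z>.004)&(z<.012),"foot"); rect(P&(z>.262),"posttop")
    m=P&(z>.02)&(z<.255)&(x<.64)
    if n=="side":
        # face plane RANSAC-ish
        p=W[m]; rng=np.random.default_rng(0);best=0
        for _ in range(500):
            q=p[rng.choice(len(p),3,0)];nn=np.cross(q[1]-q[0],q[2]-q[0]);nn/=np.linalg.norm(nn)+1e-12
            if abs(nn[2])>.1 or abs(nn[0])<.8: continue
            i=abs((p-q[0])@nn)<.003
            if i.sum()>best: best=i.sum();bi=i
        q=p[bi];mu=q.mean(0);nn=np.linalg.svd(q-mu)[2][2];nn*=np.sign(nn[0]);print("face",best,mu.round(4),nn.round(4),nn@mu)
        t=np.array([-nn[1],nn[0],0]);t/=np.linalg.norm(t);s=q@t;print("edges",np.percentile(s,[1,3,50,97,99]).round(4),q[:,2].min(),q[:,2].max())
    b=cv2.resize(c[130:215,355:435] if n=="top" else c[200:350,370:480],None,fx=5 if n=="top" else 4,fy=5 if n=="top" else 4,interpolation=cv2.INTER_CUBIC)
    if n=="top": T=b
    else: S=b
H=600;o=np.zeros((600,T.shape[1]+S.shape[1],3),np.uint8);o[:T.shape[0],:T.shape[1]]=T;o[:S.shape[0],T.shape[1]:]=S[:600]
print(o.shape);cv2.imwrite("pics/crop.png",o[:,:800+40,::-1][:, :800])
E
```

```text
top beam 600 [444.4 322.8] [ 29.1 175. ] 76.26
   pca [0.4418 0.3227] [-0.9683  0.2497] 0.0292
top beamwide 751 [453.  328.9] [ 67.2 191.9] 84.19
   pca [0.4417 0.3218] [-0.9679  0.2512] 0.0289
top flange 107 [523.3 302.9] [28.2 22.8] 76.94
   pca [0.5233 0.3027] [0.2402 0.9707] 0.1287
top foot 1607 [ 635.  -139.9] [219.9 229.1] 89.74
   pca [ 0.6136 -0.1263] [-0.9507 -0.3102] 0.0073
top posttop 173 [ 619.5 -131.3] [81.3 36.4] 83.9
   pca [ 0.612  -0.1278] [0.0692 0.9976] 0.2718
side beam 362 [441.9 320. ] [ 41.9 167.6] 72.67
   pca [0.4312 0.3201] [-0.971   0.2389] 0.0301
side beamwide 603 [445.7 318.8] [ 41.9 179. ] 72.73
   pca [0.4298 0.3177] [-0.9732  0.23  ] 0.0266
side flange 67 [523.5 300.4] [35.7 22. ] 74.52
   pca [0.5228 0.2976] [0.0318 0.9995] 0.1294
side foot 2123 [ 633.3 -139.2] [225.2 218.3] 0.42
   pca [ 0.6097 -0.1493] [-0.8705  0.4922] 0.0085
side posttop 333 [ 620.8 -133.8] [84.3 38.5] 84.68
   pca [ 0.6142 -0.136 ] [0.0625 0.998 ] 0.2707
face 1449 [ 0.6046 -0.1349  0.1473] [ 0.9981 -0.0615  0.001 ] 0.6119406491737499
edges [-0.1359 -0.135  -0.1    -0.0567 -0.0548] 0.020019829139211187 0.2548361472425955
(600, 840, 3)
```

View pics/crop.png

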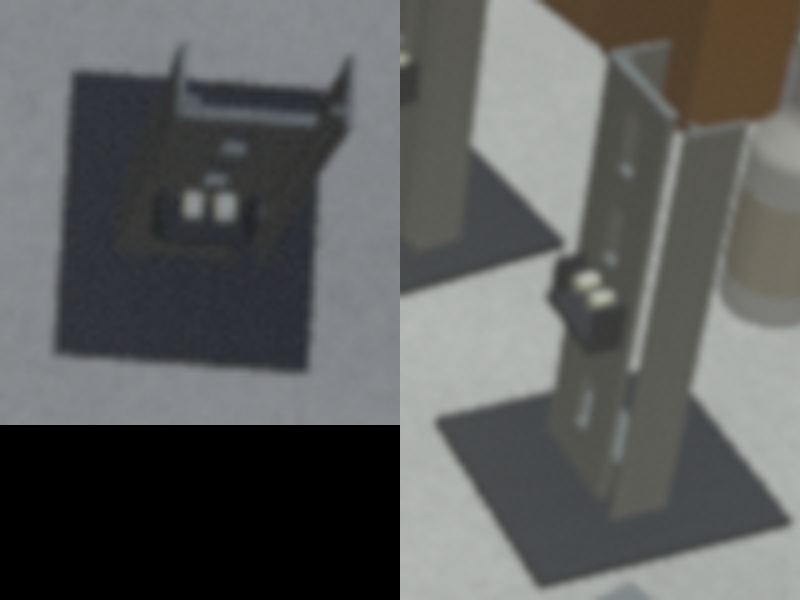

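The top crop shows the rollers at about (192,206) and (225,206), with slots at (216,180) and (233,148). In the side crop the rollers are at about (585,280) and (602,298). I'll ray-intersect these for the strip shift and plan the approach.

```bash
cat >> h.py <<'E'
from scipy.spatial.transform import Rotation as Ro
def rot(q): return Ro.from_quat([q[1],q[2],q[3],q[0]])
def ray(f,u,v,z=None,face=None):
    K=f["K"];d=np.array([(u-K[0,2])/K[0,0],-(v-K[1,2])/K[1,1],-1.])
    d=rot(f["rotation"]).as_matrix()@d;o=np.array(f["xyz"])
    if z is not None: return o+d*(z-o[2])/d[2]
    n,c=face; return o+d*(c-o@n)/(d@n)
def plan(p,yaw):
    "shift in current tool axes and turn about tool z so tool y points to yaw+pi/2, tool down"
    s=env.read_state();R=rot(s["tcp_rot"]);d=R.inv().apply(np.array(p)-s["tcp_pos"])
    a=yaw
    T=np.array([[-np.cos(a),-np.sin(a),0],[-np.sin(a),np.cos(a),0],[0,0,-1]]);
    t=(R.inv()*Ro.from_matrix(T)).as_rotvec()
    print("t",s["time_s"],"tcp",s["tcp_pos"].round(4),"shift",d.round(4),"turn",t.round(4),"F",s["wrist_force"].round(1),"open",round(s["opening"],4)); return d,t
E
python3 - <<'E'
from h import *
yaw=-.063;n=np.array([np.cos(yaw),np.sin(yaw),0]);t=np.array([-n[1],n[0],0])
f=env.grab_frame("top");
def s(p): return p.round(4),"n",(p@n).round(4),"t",(p@t).round(4)
print("top roll",s(ray(f,355+208.5/5-.4,130+206/5-.4,z=.146)))
c=f["color"].astype(int)
def blob(f,r0,r1,c0,c1):
    g=f["color"][r0:r1,c0:c1].min(-1).astype(float);w=np.clip(g-130,0,None);v,u=np.mgrid[r0:r1,c0:c1];print(w.max(),(w>0).sum());return (u*w).sum()/w.sum(),(v*w).sum()/w.sum()
b=blob(f,165,178,386,407);print(b,s(ray(f,*b,z=.1455)))
for u,v,z in((233,148,.25-.03),(216,180,.16)): print("slot face",s(ray(f,355+u/5-.4,130+v/5-.4,face=(n,.612))))
g=env.grab_frame("side")
b=blob(g,265,280,411,426);print(b,s(ray(g,*b,z=.1455)))
for u,v in((626,170),(610,258),(585,410),(630,65),(700,125)): print("side face",s(ray(g,370+(u-400)/4-.4,200+v/4-.4,face=(n,.612))))
plan([.4565,.319,.12+.1],-.25)
E
```

```text
top roll (array([ 0.5973, -0.1225,  0.146 ]), 'n', np.float64(0.6038), 't', np.float64(-0.0846))
9.0 11
(np.float64(397.06451612903226), np.float64(170.6290322580645)) (array([ 0.5978, -0.1245,  0.1455]), 'n', np.float64(0.6045), 't', np.float64(-0.0866))
slot face (array([ 0.6054, -0.1232,  0.2255]), 'n', np.float64(0.612), 't', np.float64(-0.0848))
slot face (array([ 0.6054, -0.1236,  0.1658]), 'n', np.float64(0.612), 't', np.float64(-0.0852))
38.0 30
(np.float64(418.2202166064982), np.float64(271.43140794223825)) (array([ 0.5975, -0.1257,  0.1455]), 'n', np.float64(0.6042), 't', np.float64(-0.0878))
side face (array([ 0.6053, -0.1249,  0.222 ]), 'n', np.float64(0.612), 't', np.float64(-0.0866))
side face (array([ 0.6054, -0.1245,  0.1627]), 'n', np.float64(0.612), 't', np.float64(-0.0862))
side face (array([ 0.6053, -0.1262,  0.0528]), 'n', np.float64(0.612), 't', np.float64(-0.0879))
side face (array([ 0.6061, -0.1126,  0.2801]), 'n', np.float64(0.612), 't', np.float64(-0.0742))
side face (array([ 0.602 , -0.1783,  0.2863]), 'n', np.float64(0.612), 't', np.float64(-0.14))
t 0.6 tcp [0.302  0.6037 0.2147] shift [-0.2656 -0.1855 -0.0053] turn [ 0.     -0.     -0.2138] F [ 0.6  0.4 -0.5] open 0.0854
```

{"fn": "arm_command", "kwargs": {
  "series": [
    {"xyz": [0, 0, 0], "turn": [0, 0, -0.1], "hand": 1},
    {"xyz": [0, 0, 0], "turn": [0, 0, -0.114], "hand": 1}
  ]
}}

```text
time_s: 0.8
tcp_pos: [0.302, 0.6037, 0.2147]
tcp_rot: [0.0, 0.122, 0.992, 0.0]
wrist_force: [0.1, -0.2, 0.1]
opening: 0.0852
grasp_force: 0.0
```

{"fn": "arm_command", "kwargs": {
  "series": [
    {"xyz": [-0.022, -0.024, 0], "turn": [0, 0, 0], "hand": 1},
    {"xyz": [-0.022, -0.024, 0], "turn": [0, 0, 0], "hand": 1},
    {"xyz": [-0.022, -0.024, 0], "turn": [0, 0, 0], "hand": 1},
    {"xyz": [-0.022, -0.024, 0], "turn": [0, 0, 0], "hand": 1},
    {"xyz": [-0.022, -0.024, 0], "turn": [0, 0, 0], "hand": 1},
    {"xyz": [-0.022, -0.024, 0], "turn": [0, 0, 0], "hand": 1},
    {"xyz": [-0.022, -0.024, 0], "turn": [0, 0, 0], "hand": 1},
    {"xyz": [-0.022, -0.024, 0], "turn": [0, 0, 0], "hand": 1},
    {"xyz": [-0.022, -0.024, 0], "turn": [0, 0, 0], "hand": 1},
    {"xyz": [-0.021, -0.023, 0], "turn": [0, 0, 0], "hand": 1},
    {"xyz": [0, 0, 0], "turn": [0, 0, 0], "hand": 1},
    {"xyz": [0, 0, 0], "turn": [0, 0, 0], "hand": 1}
  ]
}}

```text
time_s: 2.0
tcp_pos: [0.4554, 0.3177, 0.2149]
tcp_rot: [0.0, 0.126, 0.992, 0.0]
wrist_force: [0.1, 1.0, 0.3]
opening: 0.0854
grasp_force: 0.0
```

```bash
python3 - <<'E'
from h import *
plan([.4565,.319,.019],-.25)
f=env.grab_frame("side");cv2.imwrite("pics/a.png",cv2.resize(f["color"][90:290,160:430],None,fx=2.9,fy=2.9)[...,::-1])
E
```

```text
t 2.0 tcp [0.4554 0.3177 0.2149] shift [-0.0008  0.0014  0.1959] turn [ 0.0007 -0.0001 -0.0017] F [0.1 1.  0.3] open 0.0854
```

View pics/a.png

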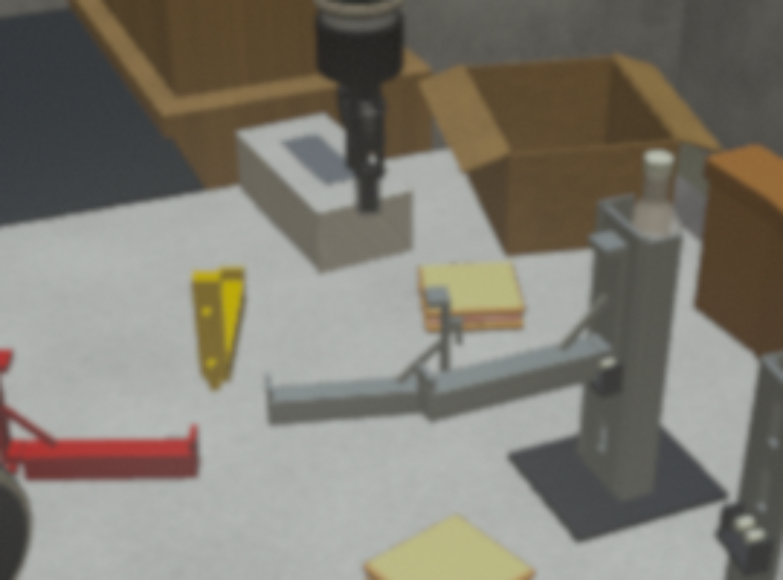

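The gripper hangs above the long arm at about (368,200), and a thin brace runs from the beam to the back plate. I'll go down, straddling the beam.

{"fn": "arm_command", "kwargs": {
  "series": [
    {"xyz": [-0.001, 0.001, 0.03], "turn": [0, 0, 0], "hand": 1},
    {"xyz": [0, 0, 0.035], "turn": [0, 0, 0], "hand": 1},
    {"xyz": [0, 0, 0.035], "turn": [0, 0, 0], "hand": 1},
    {"xyz": [0, 0, 0.035], "turn": [0, 0, 0], "hand": 1},
    {"xyz": [0, 0, 0.03], "turn": [0, 0, 0], "hand": 1},
    {"xyz": [0, 0, 0.02], "turn": [0, 0, 0], "hand": 1},
    {"xyz": [0, 0, 0.01], "turn": [0, 0, 0], "hand": 1},
    {"xyz": [0, 0, 0], "turn": [0, 0, 0], "hand": 1},
    {"xyz": [0, 0, 0], "turn": [0, 0, 0], "hand": 1}
  ]
}}

```text
time_s: 2.95
tcp_pos: [0.4568, 0.3197, 0.0205]
tcp_rot: [0.0, 0.124, 0.992, 0.0]
wrist_force: [-0.3, 0.3, 0.5]
opening: 0.0855
grasp_force: 0.0
```

{"fn": "arm_command", "kwargs": {
  "series": [
    {"xyz": [0, 0, 0], "turn": [0, 0, 0], "hand": 0.5},
    {"xyz": [0, 0, 0], "turn": [0, 0, 0], "hand": 0.4},
    {"xyz": [0, 0, 0], "turn": [0, 0, 0], "hand": 0.2},
    {"xyz": [0, 0, 0], "turn": [0, 0, 0], "hand": 0.1},
    {"xyz": [0, 0, 0], "turn": [0, 0, 0], "hand": 0},
    {"xyz": [0, 0, 0], "turn": [0, 0, 0], "hand": 0},
    {"xyz": [0, 0, 0], "turn": [0, 0, 0], "hand": 0},
    {"xyz": [0, 0, 0], "turn": [0, 0, 0], "hand": 0},
    {"xyz": [0, 0, 0], "turn": [0, 0, 0], "hand": 0},
    {"xyz": [0, 0, 0], "turn": [0, 0, 0], "hand": 0}
  ],
  "newtons": 70
}}

```text
time_s: 3.95
tcp_pos: [0.4562, 0.3187, 0.0196]
tcp_rot: [-0.0, 0.125, 0.992, -0.0]
wrist_force: [0.4, 0.2, -0.6]
opening: 0.0002
grasp_force: 0.0
```

```bash
python3 - <<'E'
from h import *
f=env.grab_frame("side");a=f["color"][150:260,210:370]
g=env.grab_frame("top");b=g["color"][180:290,160:320]
cv2.imwrite("pics/b.png",cv2.resize(np.vstack([a,b]),None,fx=2.7,fy=2.7,interpolation=cv2.INTER_CUBIC)[...,::-1])
W=world(g)
for d in env.silhouettes("long_arm",g)+env.silhouettes("long_arm",f): print(d["p"],d["position"])
x,y,z=np.moveaxis(W,-1,0);m=(x>.3)&(x<.58)&(y>.2)&(y<.4)&(z>.12)&(z<.14);print(m.sum(),W[m].mean(0))
E
```

```text
0.83 [219.1, 359.8]
0.78 [157.6, 270.5]
0.91 [285.4, 223.5]
0.64 [183.2, 244.0]
0.55 [233.7, 197.8]
10 [0.52726445 0.28995606 0.12881469]
```

View pics/b.png

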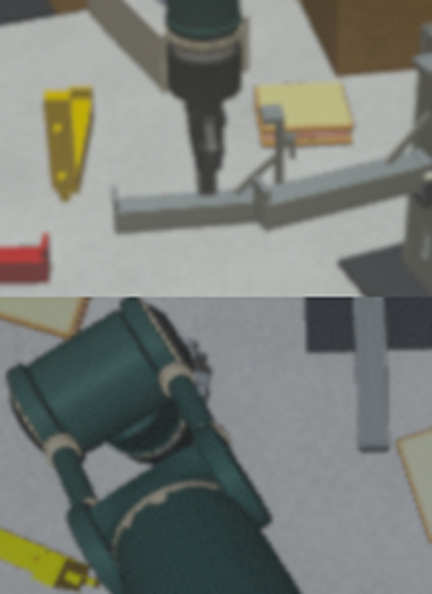

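```bash
python3 - <<'E'
from h import *
f=env.grab_frame("side");W=world(f);c=f["color"]
for r in range(196,236,2):
    print(r,[(tuple(W[r,k].round(3)),int(c[r,k].mean())) for k in (284,286,288)])
E
```

```text
196 [((np.float64(0.437), np.float64(0.28), np.float64(0.146)), 62), ((np.float64(0.444), np.float64(0.282), np.float64(0.143)), 85), ((np.float64(0.448), np.float64(0.277), np.float64(0.145)), 87)]
198 [((np.float64(0.44), np.float64(0.287), np.float64(0.135)), 60), ((np.float64(0.442), np.float64(0.277), np.float64(0.14)), 87), ((np.float64(0.446), np.float64(0.273), np.float64(0.142)), 95)]
200 [((np.float64(0.44), np.float64(0.287), np.float64(0.129)), 60), ((np.float64(0.44), np.float64(0.272), np.float64(0.137)), 86), ((np.float64(0.445), np.float64(0.269), np.float64(0.138)), 101)]
202 [((np.float64(0.444), np.float64(0.299), np.float64(0.114)), 63), ((np.float64(0.441), np.float64(0.276), np.float64(0.128)), 84), ((np.float64(0.442), np.float64(0.261), np.float64(0.137)), 101)]
204 [((np.float64(0.431), np.float64(0.263), np.float64(0.132)), 69), ((np.float64(0.436), np.float64(0.262), np.float64(0.131)), 87), ((np.float64(0.441), np.float64(0.26), np.float64(0.132)), 105)]
206 [((np.float64(0.431), np.float64(0.263), np.float64(0.126)), 62), ((np.float64(0.436), np.float64(0
[... 2192 characters left out ...]
at64(0.307), np.float64(0.021)), 96), ((np.float64(0.455), np.float64(0.3), np.float64(0.024)), 95)]
230 [((np.float64(0.444), np.float64(0.305), np.float64(0.017)), 96), ((np.float64(0.451), np.float64(0.308), np.float64(0.013)), 96), ((np.float64(0.454), np.float64(0.298), np.float64(0.019)), 96)]
232 [((np.float64(0.446), np.float64(0.31), np.float64(0.007)), 96), ((np.float64(0.451), np.float64(0.306), np.float64(0.008)), 98), ((np.float64(0.455), np.float64(0.303), np.float64(0.009)), 98)]
234 [((np.float64(0.445), np.float64(0.309), np.float64(0.001)), 140), ((np.float64(0.452), np.float64(0.31), np.float64(-0.002)), 153), ((np.float64(0.456), np.float64(0.305), np.float64(0.0)), 156)]
```

{"fn": "arm_command", "kwargs": {
  "series": [
    {"xyz": [0, 0, -0.03], "turn": [0, 0, 0], "hand": 0},
    {"xyz": [0, 0, -0.03], "turn": [0, 0, 0], "hand": 0},
    {"xyz": [0, 0, -0.03], "turn": [0, 0, 0], "hand": 0},
    {"xyz": [0, 0, 0], "turn": [0, 0, 0], "hand": 0},
    {"xyz": [0, 0, 0], "turn": [0, 0, 0], "hand": 0}
  ]
}}

```text
time_s: 4.7
tcp_pos: [0.4569, 0.3191, 0.1107]
tcp_rot: [0.001, 0.125, 0.992, 0.001]
wrist_force: [-0.1, 0.1, 0.3]
opening: -0.0001
grasp_force: 0.0
```

```bash
python3 - <<'E'
from h import *
s=env.read_state();print(s["tcp_pos"],s["opening"],s["joints"].round(3))
f=env.grab_frame("side");W=world(f);c=f["color"]
cv2.imwrite("pics/c.png",cv2.resize(c[130:240,240:340],None,fx=5,fy=5,interpolation=cv2.INTER_CUBIC)[...,::-1])
for r in range(170,204,2):
    print(r,[(*W[r,k].round(3).tolist(),int(c[r,k].mean())) for k in (282,284,286,288,290)])
E
```

```text
[0.45694091 0.31908798 0.11066668] -8.978877248546432e-05 [ 0.565  0.13   1.965 -0.     1.045 -0.756]
170 [(0.44, 0.299, 0.214, 54), (0.443, 0.29, 0.218, 59), (0.441, 0.271, 0.227, 95), (0.446, 0.268, 0.228, 94), (0.459, 0.288, 0.216, 59)]
172 [(0.445, 0.313, 0.2, 55), (0.446, 0.298, 0.207, 59), (0.44, 0.268, 0.224, 88), (0.444, 0.265, 0.224, 93), (0.465, 0.305, 0.199, 65)]
174 [(0.442, 0.303, 0.2, 58), (0.433, 0.263, 0.222, 67), (0.44, 0.268, 0.217, 86), (0.442, 0.259, 0.222, 92), (0.447, 0.257, 0.222, 71)]
176 [(0.444, 0.31, 0.189, 58), (0.432, 0.262, 0.217, 60), (0.436, 0.259, 0.217, 67), (0.441, 0.258, 0.217, 72), (0.447, 0.256, 0.216, 61)]
178 [(0.441, 0.301, 0.189, 58), (0.434, 0.267, 0.208, 56), (0.439, 0.265, 0.208, 60), (0.442, 0.26, 0.209, 63), (0.448, 0.26, 0.209, 58)]
180 [(0.443, 0.308, 0.179, 64), (0.436, 0.274, 0.198, 56), (0.44, 0.268, 0.2, 58), (nan, nan, nan, 59), (0.453, 0.273, 0.195, 62)]
182 [(0.436, 0.289, 0.184, 85), (0.439, 0.283, 0.187, 56), (0.446, 0.287, 0.183, 59), (0.452, 0.285, 0.183, 59), (0.454, 0.276, 0.187, 71)]
184 [(0.447, 0.319, 0.159, 106), (0.44
[... 686 characters left out ...]
, 0.001, 152), (0.45, 0.315, 0.129, 108), (0.455, 0.312, 0.13, 111), (0.461, 0.311, 0.129, 118), (0.542, 0.512, -0.0, 151)]
196 [(0.513, 0.509, 0.0, 175), (0.518, 0.505, 0.002, 170), (0.524, 0.501, 0.002, 171), (0.531, 0.502, 0.0, 171), (0.536, 0.497, 0.002, 174)]
198 [(0.508, 0.495, 0.002, 177), (0.516, 0.497, -0.001, 176), (0.52, 0.491, 0.001, 174), (0.527, 0.49, 0.0, 174), (0.533, 0.489, -0.001, 175)]
200 [(0.506, 0.489, -0.002, 175), (0.509, 0.479, 0.004, 176), (0.514, 0.473, 0.006, 175), (0.523, 0.481, -0.001, 175), (0.528, 0.476, 0.001, 174)]
202 [(0.499, 0.472, 0.003, 174), (0.506, 0.472, 0.001, 176), (0.513, 0.472, -0.001, 176), (0.519, 0.469, -0.001, 176), (0.524, 0.466, -0.0, 177)]
```

View pics/c.png

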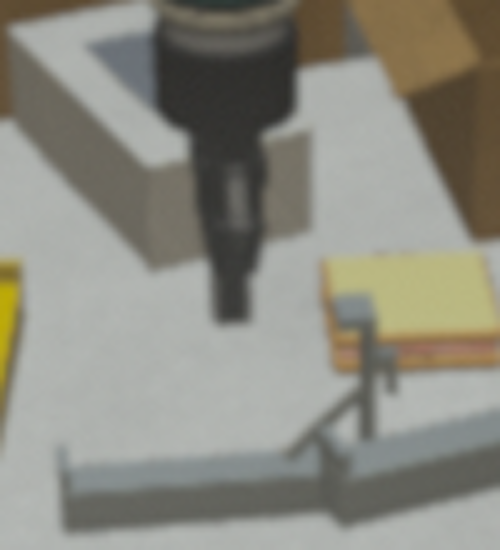

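The closed fingertips show at crop (232,320), at z of about 0.130 where the reported TCP would give 0.097. So real heights are about 33 mm above what the TCP pose implies: the tip is at TCP z + 0.019. The fingers closed above the beam, which hasn't moved. I'll open, go lower and close again, minding the force.

{"fn": "arm_command", "kwargs": {
  "series": [
    {"xyz": [0, 0, 0], "turn": [0, 0, 0], "hand": 1},
    {"xyz": [0, 0, 0], "turn": [0, 0, 0], "hand": 1},
    {"xyz": [0, 0, 0], "turn": [0, 0, 0], "hand": 1},
    {"xyz": [0, 0, 0], "turn": [0, 0, 0], "hand": 1},
    {"xyz": [0, 0, 0.03], "turn": [0, 0, 0], "hand": 1},
    {"xyz": [0, 0, 0.03], "turn": [0, 0, 0], "hand": 1},
    {"xyz": [0, 0, 0.02], "turn": [0, 0, 0], "hand": 1},
    {"xyz": [0, 0, 0.01], "turn": [0, 0, 0], "hand": 1},
    {"xyz": [0, 0, 0.01], "turn": [0, 0, 0], "hand": 1},
    {"xyz": [0, 0, 0.01], "turn": [0, 0, 0], "hand": 1},
    {"xyz": [0, 0, 0], "turn": [0, 0, 0], "hand": 1},
    {"xyz": [0, 0, 0], "turn": [0, 0, 0], "hand": 1}
  ]
}}

```text
time_s: 5.95
tcp_pos: [0.4567, 0.3189, 0.0001]
tcp_rot: [0.0, 0.125, 0.992, 0.0]
wrist_force: [0.3, -0.2, -0.6]
opening: 0.0852
grasp_force: 0.0
```

{"fn": "arm_command", "kwargs": {
  "series": [
    {"xyz": [0, 0, 0.006], "turn": [0, 0, 0], "hand": 1},
    {"xyz": [0, 0, 0.006], "turn": [0, 0, 0], "hand": 1},
    {"xyz": [0, 0, 0], "turn": [0, 0, 0], "hand": 0.6},
    {"xyz": [0, 0, 0], "turn": [0, 0, 0], "hand": 0.4},
    {"xyz": [0, 0, 0], "turn": [0, 0, 0], "hand": 0.3},
    {"xyz": [0, 0, 0], "turn": [0, 0, 0], "hand": 0.2},
    {"xyz": [0, 0, 0], "turn": [0, 0, 0], "hand": 0.1},
    {"xyz": [0, 0, 0], "turn": [0, 0, 0], "hand": 0},
    {"xyz": [0, 0, 0], "turn": [0, 0, 0], "hand": 0},
    {"xyz": [0, 0, 0], "turn": [0, 0, 0], "hand": 0}
  ],
  "newtons": 80
}}

```text
time_s: 6.95
tcp_pos: [0.4568, 0.3191, -0.0118]
tcp_rot: [0.0, 0.125, 0.992, 0.0]
wrist_force: [0.0, 1.0, 4.4]
opening: 0.0265
grasp_force: 79.5
```

Gripped, with the opening at 26.5 mm. Next I lift it high and turn it.

{"fn": "arm_command", "kwargs": {
  "series": [
    {"xyz": [0, 0, -0.01], "turn": [0, 0, 0], "hand": 0},
    {"xyz": [0, 0, -0.02], "turn": [0, 0, 0], "hand": 0},
    {"xyz": [0, 0, -0.03], "turn": [0, 0, 0], "hand": 0},
    {"xyz": [0, 0, -0.035], "turn": [0, 0, 0], "hand": 0},
    {"xyz": [0, 0, -0.035], "turn": [0, 0, 0], "hand": 0},
    {"xyz": [0, 0, -0.035], "turn": [0, 0, 0], "hand": 0},
    {"xyz": [0, 0, -0.035], "turn": [0, 0, -0.04], "hand": 0},
    {"xyz": [0, 0, -0.03], "turn": [0, 0, -0.05], "hand": 0},
    {"xyz": [0, 0, -0.02], "turn": [0, 0, -0.05], "hand": 0},
    {"xyz": [0, 0, -0.01], "turn": [0, 0, -0.047], "hand": 0},
    {"xyz": [0, 0, 0], "turn": [0, 0, 0], "hand": 0}
  ]
}}

```text
time_s: 8.05
tcp_pos: [0.4566, 0.3189, 0.2494]
tcp_rot: [0.001, 0.031, 1.0, 0.001]
wrist_force: [-0.7, 0.8, -2.7]
opening: 0.0268
grasp_force: 79.1
```

```bash
python3 - <<'E'
from h import *
plan([.462,-.1165,.25],-.063)
E
```

```text
t 8.05 tcp [0.4566 0.3189 0.2494] shift [-0.0326 -0.4342 -0.0011] turn [0.0013 0.0019 0.0003] F [-0.7  0.8 -2.7] open 0.0268
```

{"fn": "arm_command", "kwargs": {
  "series": [
    {"xyz": [-0.001, -0.015, 0], "turn": [0, 0, 0], "hand": 0},
    {"xyz": [-0.002, -0.03, 0], "turn": [0, 0, 0], "hand": 0},
    {"xyz": [-0.003, -0.042, 0], "turn": [0, 0, 0], "hand": 0},
    {"xyz": [-0.003, -0.045, 0], "turn": [0, 0, 0], "hand": 0},
    {"xyz": [-0.003, -0.045, 0], "turn": [0, 0, 0], "hand": 0},
    {"xyz": [-0.003, -0.045, 0], "turn": [0, 0, 0], "hand": 0},
    {"xyz": [-0.003, -0.045, 0], "turn": [0, 0, 0], "hand": 0},
    {"xyz": [-0.003, -0.045, 0], "turn": [0, 0, 0], "hand": 0},
    {"xyz": [-0.004, -0.045, 0], "turn": [0, 0, 0], "hand": 0},
    {"xyz": [-0.004, -0.042, 0], "turn": [0, 0, 0], "hand": 0},
    {"xyz": [-0.003, -0.025, 0], "turn": [0, 0, 0], "hand": 0},
    {"xyz": [-0.001, -0.01, 0], "turn": [0, 0, 0], "hand": 0}
  ]
}}

```text
time_s: 9.25
tcp_pos: [0.46, -0.1191, 0.2458]
tcp_rot: [-0.002, 0.034, 0.999, -0.0]
wrist_force: [0.7, -0.1, -4.1]
opening: 0.0269
grasp_force: 79.4
```

```bash
python3 - <<'E'
from h import *
plan([.4806,-.1165,.140],-.063)
E
```

```text
t 9.25 tcp [ 0.46   -0.1191  0.2458] shift [-0.0207  0.004   0.1057] turn [-0.0002 -0.0036 -0.0041] F [ 0.7 -0.1 -4.1] open 0.0269
```

{"fn": "arm_command", "kwargs": {
  "series": [
    {"xyz": [0, 0, 0.015], "turn": [0, 0, 0], "hand": 0},
    {"xyz": [0, 0.001, 0.03], "turn": [0, 0, 0], "hand": 0},
    {"xyz": [-0.005, 0.001, 0.03], "turn": [0, 0, 0], "hand": 0},
    {"xyz": [-0.01, 0.001, 0.02], "turn": [0, 0, 0], "hand": 0},
    {"xyz": [-0.005, 0, 0.008], "turn": [0, 0, 0], "hand": 0},
    {"xyz": [0, 0, 0], "turn": [0, 0, 0], "hand": 0},
    {"xyz": [0, 0, 0], "turn": [0, 0, 0], "hand": 0}
  ]
}}

```text
time_s: 9.95
tcp_pos: [0.4822, -0.1142, 0.1449]
tcp_rot: [-0.0, 0.031, 1.0, 0.0]
wrist_force: [-0.1, -0.2, -2.7]
opening: 0.027
grasp_force: 79.3
```

```bash
python3 - <<'E'
from h import *
plan([.4806,-.1165,.140],-.063)
f=env.grab_frame("side");a=f["color"][190:340,340:480];W=world(f)
g=env.grab_frame("top");b=g["color"][130:215,330:460]
cv2.imwrite("pics/d.png",cv2.resize(a,None,fx=4,fy=4,interpolation=cv2.INTER_CUBIC)[...,::-1])
cv2.imwrite("pics/e.png",cv2.resize(b,None,fx=5,fy=5,interpolation=cv2.INTER_CUBIC)[...,::-1])
yaw=-.063;n=np.array([np.cos(yaw),np.sin(yaw),0]);t=np.array([-n[1],n[0],0])
for nm,Wq in(("side",W),("top",world(g))):
    N=Wq@n;T=Wq@t;z=Wq[...,2]
    m=(N>.535)&(N<.572)&(abs(T+.086)<.03)&(z>.262)&(z<.31)
    p=np.c_[N[m],T[m]].astype(np.float32)
    if m.sum()>10: print(nm,m.sum(),np.median(z[m]),p.min(0),p.max(0),cv2.minAreaRect(p*1000))
E
```

```text
t 9.95 tcp [ 0.4822 -0.1142  0.1449] shift [ 0.0015 -0.0024  0.0049] turn [ 0.0001 -0.0002  0.0011] F [-0.1 -0.2 -2.7] open 0.027
side 184 0.2858365203800503 [ 0.544422   -0.10221793] [ 0.5698424 -0.0695953] ((557.1322631835938, -85.78527069091797), (32.77219772338867, 24.489839553833008), 88.35521697998047)
```

View pics/d.png

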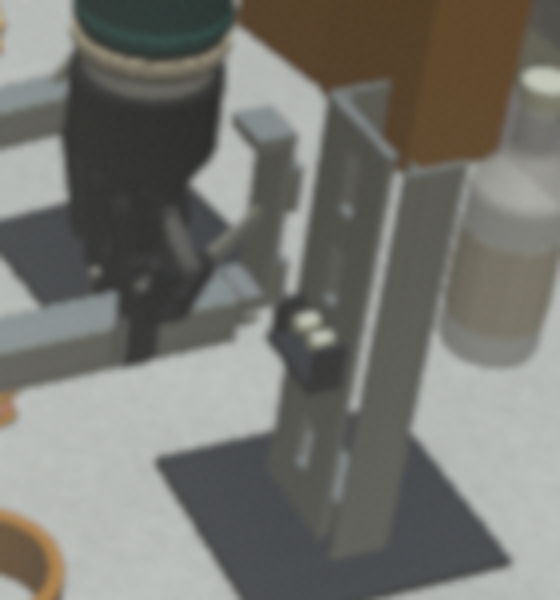

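The arm hangs level, its claws facing the slots, with the flange at crop (265,120) and the slots at (347,200) and (330,285). I'll trim the position and go forward gently.

{"fn": "arm_command", "kwargs": {
  "series": [
    {"xyz": [-0.004, -0.001, 0.003], "turn": [0, 0, 0], "hand": 0},
    {"xyz": [-0.008, -0.001, 0.002], "turn": [0, 0, 0], "hand": 0},
    {"xyz": [-0.008, 0, 0], "turn": [0, 0, 0], "hand": 0},
    {"xyz": [-0.005, 0, 0], "turn": [0, 0, 0], "hand": 0},
    {"xyz": [0, 0, 0], "turn": [0, 0, 0], "hand": 0},
    {"xyz": [0, 0, 0], "turn": [0, 0, 0], "hand": 0}
  ]
}}

```text
time_s: 10.65
tcp_pos: [0.507, -0.1183, 0.1396]
tcp_rot: [-0.0, 0.031, 1.0, 0.0]
wrist_force: [-0.4, 0.6, -2.9]
opening: 0.0265
grasp_force: 79.4
```

{"fn": "arm_command", "kwargs": {
  "series": [
    {"xyz": [-0.003, 0, 0], "turn": [0, 0, 0], "hand": 0},
    {"xyz": [-0.003, 0, 0], "turn": [0, 0, 0], "hand": 0},
    {"xyz": [-0.003, 0, 0], "turn": [0, 0, 0], "hand": 0},
    {"xyz": [0, 0, 0], "turn": [0, 0, 0], "hand": 0}
  ]
}}

```text
time_s: 11.05
tcp_pos: [0.5164, -0.119, 0.1398]
tcp_rot: [0.0, 0.031, 1.0, -0.0]
wrist_force: [0.1, -0.3, -2.6]
opening: 0.0263
grasp_force: 79.4
```

```bash
python3 - <<'E'
from h import *
plan([.4806,-.1165,.140],-.063);p=env.read_state()["tcp_pos"];print(p[0]*.998-.063*p[1]+.0798,p[0]*.063+.998*p[1],p[2]+.0118)
E
```

```text
t 11.05 tcp [ 0.5164 -0.119   0.1398] shift [ 0.0359  0.0002 -0.0002] turn [-0.0001  0.0005  0.0003] F [ 0.1 -0.3 -2.6] open 0.0263
0.6027089999100591 -0.08620977279196304 0.15160151193019777
```

{"fn": "arm_command", "kwargs": {
  "series": [
    {"xyz": [-0.002, 0, 0], "turn": [0, 0, 0], "hand": 0},
    {"xyz": [-0.002, 0, 0], "turn": [0, 0, 0], "hand": 0},
    {"xyz": [0, 0, 0], "turn": [0, 0, 0], "hand": 0}
  ]
}}

```text
time_s: 11.35
tcp_pos: [0.5203, -0.1192, 0.1398]
tcp_rot: [0.0, 0.031, 1.0, -0.0]
wrist_force: [0.5, -0.9, -2.4]
opening: 0.0268
grasp_force: 79.4
```

{"fn": "arm_command", "kwargs": {
  "series": [
    {"xyz": [-0.002, 0, 0], "turn": [0, 0, 0], "hand": 0},
    {"xyz": [-0.002, 0, 0], "turn": [0, 0, 0], "hand": 0},
    {"xyz": [0, 0, 0], "turn": [0, 0, 0], "hand": 0}
  ]
}}

```text
time_s: 11.65
tcp_pos: [0.5243, -0.1195, 0.1398]
tcp_rot: [0.0, 0.031, 1.0, -0.0]
wrist_force: [-0.3, 0.1, -3.7]
opening: 0.0267
grasp_force: 79.4
```

{"fn": "arm_command", "kwargs": {
  "series": [
    {"xyz": [-0.001, 0, 0], "turn": [0, 0, 0], "hand": 0},
    {"xyz": [-0.001, 0, 0], "turn": [0, 0, 0], "hand": 0},
    {"xyz": [0, 0, 0], "turn": [0, 0, 0], "hand": 0}
  ]
}}

```text
time_s: 11.95
tcp_pos: [0.5247, -0.1194, 0.1394]
tcp_rot: [-0.001, 0.031, 1.0, 0.0]
wrist_force: [-5.5, 0.6, -0.3]
opening: 0.0267
grasp_force: 79.8
```

{"fn": "arm_command", "kwargs": {
  "series": [
    {"xyz": [-0.001, 0, 0], "turn": [0, 0, 0], "hand": 0},
    {"xyz": [0, 0, 0], "turn": [0, 0, 0], "hand": 0}
  ]
}}

```text
time_s: 12.15
tcp_pos: [0.5247, -0.1194, 0.1393]
tcp_rot: [-0.002, 0.031, 1.0, 0.0]
wrist_force: [-8.5, 0.8, 2.7]
opening: 0.0267
grasp_force: 80.0
```

Face met sheet at the expected depth, so the claws are through. I'll ease back 1 mm and lower it.

{"fn": "arm_command", "kwargs": {
  "series": [
    {"xyz": [0.001, 0, 0], "turn": [0, 0, 0], "hand": 0},
    {"xyz": [0.001, 0, 0.002], "turn": [0, 0, 0], "hand": 0},
    {"xyz": [0, 0, 0.002], "turn": [0, 0, 0], "hand": 0},
    {"xyz": [0, 0, 0.001], "turn": [0, 0, 0], "hand": 0},
    {"xyz": [0, 0, 0], "turn": [0, 0, 0], "hand": 0}
  ]
}}

```text
time_s: 12.65
tcp_pos: [0.5248, -0.1194, 0.1343]
tcp_rot: [-0.0, 0.031, 1.0, 0.0]
wrist_force: [-2.3, -0.0, -1.7]
opening: 0.0267
grasp_force: 79.6
```

{"fn": "arm_command", "kwargs": {
  "series": [
    {"xyz": [0, 0, 0.001], "turn": [0, 0, 0], "hand": 0},
    {"xyz": [0, 0, 0.001], "turn": [0, 0, 0], "hand": 0},
    {"xyz": [0, 0, 0], "turn": [0, 0, 0], "hand": 0}
  ]
}}

```text
time_s: 12.95
tcp_pos: [0.5248, -0.1194, 0.1325]
tcp_rot: [-0.0, 0.031, 1.0, 0.0]
wrist_force: [-4.3, -0.6, -1.3]
opening: 0.0267
grasp_force: 79.7
```

{"fn": "arm_command", "kwargs": {
  "series": [
    {"xyz": [0, 0, 0.001], "turn": [0, 0, 0], "hand": 0},
    {"xyz": [0, 0, 0.001], "turn": [0, 0, 0], "hand": 0},
    {"xyz": [0, 0, 0], "turn": [0, 0, 0], "hand": 0}
  ]
}}

```text
time_s: 13.25
tcp_pos: [0.5248, -0.1194, 0.1307]
tcp_rot: [-0.0, 0.031, 1.0, 0.0]
wrist_force: [-4.6, 1.0, 1.2]
opening: 0.0267
grasp_force: 79.9
```

{"fn": "arm_command", "kwargs": {
  "series": [
    {"xyz": [0, 0, 0.001], "turn": [0, 0, 0], "hand": 0},
    {"xyz": [0, 0, 0], "turn": [0, 0, 0], "hand": 0}
  ]
}}

```text
time_s: 13.45
tcp_pos: [0.5249, -0.1191, 0.1301]
tcp_rot: [-0.0, 0.031, 1.0, 0.0]
wrist_force: [-5.0, 1.7, 2.0]
opening: 0.0265
grasp_force: 80.2
```

{"fn": "arm_command", "kwargs": {
  "series": [
    {"xyz": [0, 0, 0], "turn": [0, 0, 0], "hand": 0.4},
    {"xyz": [0, 0, 0], "turn": [0, 0, 0], "hand": 0.5},
    {"xyz": [0, 0, 0], "turn": [0, 0, 0], "hand": 0.7},
    {"xyz": [0, 0, 0], "turn": [0, 0, 0], "hand": 0.8},
    {"xyz": [0, 0, 0], "turn": [0, 0, 0], "hand": 0.8}
  ]
}}

```text
time_s: 13.95
tcp_pos: [0.5253, -0.1196, 0.1299]
tcp_rot: [0.0, 0.031, 1.0, -0.0]
wrist_force: [0.5, 0.7, -0.6]
opening: 0.0683
grasp_force: 0.0
```

```bash
python3 - <<'E'
from h import *
plan([.4806,-.1165,.140],-.063)
f=env.grab_frame("side");W=world(f);cv2.imwrite("pics/g.png",cv2.resize(f["color"][190:340,340:480],None,fx=4,fy=4,interpolation=cv2.INTER_CUBIC)[...,::-1])
yaw=-.063;n=np.array([np.cos(yaw),np.sin(yaw),0]);t=np.array([-n[1],n[0],0])
N=W@n;T=W@t;z=W[...,2]
m=(N>.575)&(N<.609)&(abs(T+.086)<.025)&(z>.255)&(z<.285)
p=np.c_[N[m],T[m]].astype(np.float32);print(m.sum(),np.median(z[m]),cv2.minAreaRect(p*1000))
E
```

```text
t 13.95 tcp [ 0.5253 -0.1196  0.1299] shift [ 0.0448  0.0003 -0.0102] turn [-0.0001  0.0007  0.0001] F [ 0.5  0.7 -0.6] open 0.0683
159 0.27194059811165294 ((594.94384765625, -90.31376647949219), (24.694305419921875, 34.45161819458008), 4.246431350708008)
```

View pics/g.png

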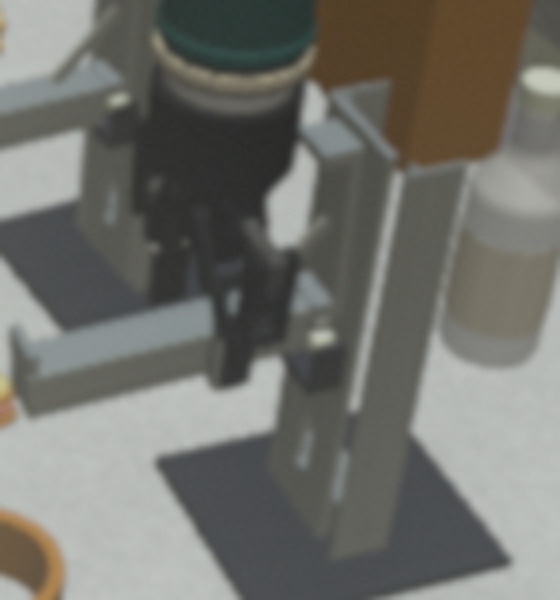

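The arm hangs hooked in both slots, its flange at crop (330,135) and about 12 mm above home. The open fingers straddle the beam and brace at (240,340). I'll go up, shut the fingers and move over the flange.

{"fn": "arm_command", "kwargs": {
  "series": [
    {"xyz": [0, 0, -0.015], "turn": [0, 0, 0], "hand": 0.8},
    {"xyz": [0, 0, -0.025], "turn": [0, 0, 0], "hand": 0.8},
    {"xyz": [0, 0, -0.03], "turn": [0, 0, 0], "hand": 0.8},
    {"xyz": [0, 0, -0.03], "turn": [0, 0, 0], "hand": 0.8},
    {"xyz": [0, 0, -0.03], "turn": [0, 0, 0], "hand": 0.8},
    {"xyz": [0, 0, -0.025], "turn": [0, 0, 0], "hand": 0.5},
    {"xyz": [0, 0, -0.015], "turn": [0, 0, 0], "hand": 0.3},
    {"xyz": [0, 0, 0], "turn": [0, 0, 0], "hand": 0},
    {"xyz": [0, 0, 0], "turn": [0, 0, 0], "hand": 0},
    {"xyz": [0, 0, 0], "turn": [0, 0, 0], "hand": 0},
    {"xyz": [0, 0, 0], "turn": [0, 0, 0], "hand": 0}
  ]
}}

```text
time_s: 15.1
tcp_pos: [0.524, -0.1192, 0.2977]
tcp_rot: [-0.002, 0.031, 1.0, 0.0]
wrist_force: [-0.7, 0.9, 0.2]
opening: -0.0
grasp_force: 0.0
```

```bash
python3 - <<'E'
from h import *
n,t=.594,-.086
plan([n*.998+t*.063,-n*.063+t*.998,.265],-.063)
E
```

```text
t 15.1 tcp [ 0.524  -0.1192  0.2977] shift [-0.0636 -0.0001  0.0325] turn [ 0.0007 -0.0033  0.0002] F [-0.7  0.9  0.2] open -0.0
```

{"fn": "arm_command", "kwargs": {
  "series": [
    {"xyz": [-0.015, 0, 0], "turn": [0, 0, 0], "hand": 0},
    {"xyz": [-0.02, 0, 0], "turn": [0, 0, 0], "hand": 0},
    {"xyz": [-0.018, 0, 0.005], "turn": [0, 0, 0], "hand": 0},
    {"xyz": [-0.009, 0, 0.01], "turn": [0, 0, 0], "hand": 0},
    {"xyz": [0, 0, 0.01], "turn": [0, 0, 0], "hand": 0},
    {"xyz": [0, 0, 0.005], "turn": [0, 0, 0], "hand": 0},
    {"xyz": [0, 0, 0], "turn": [0, 0, 0], "hand": 0},
    {"xyz": [0, 0, 0], "turn": [0, 0, 0], "hand": 0}
  ]
}}

```text
time_s: 15.9
tcp_pos: [0.5862, -0.1233, 0.2696]
tcp_rot: [-0.0, 0.031, 1.0, 0.0]
wrist_force: [-0.8, -0.8, -0.0]
opening: 0.0002
grasp_force: 0.0
```

{"fn": "arm_command", "kwargs": {
  "series": [
    {"xyz": [0, 0, 0.003], "turn": [0, 0, 0], "hand": 0},
    {"xyz": [0, 0, 0.003], "turn": [0, 0, 0], "hand": 0},
    {"xyz": [0, 0, 0.002], "turn": [0, 0, 0], "hand": 0},
    {"xyz": [0, 0, 0], "turn": [0, 0, 0], "hand": 0}
  ]
}}

```text
time_s: 16.3
tcp_pos: [0.5865, -0.1233, 0.2614]
tcp_rot: [-0.0, 0.031, 1.0, 0.0]
wrist_force: [0.2, -0.2, -0.2]
opening: -0.0002
grasp_force: 0.0
```

{"fn": "arm_command", "kwargs": {
  "series": [
    {"xyz": [0, 0, 0.003], "turn": [0, 0, 0], "hand": 0},
    {"xyz": [0, 0, 0.002], "turn": [0, 0, 0], "hand": 0},
    {"xyz": [0, 0, 0.002], "turn": [0, 0, 0], "hand": 0},
    {"xyz": [0, 0, 0], "turn": [0, 0, 0], "hand": 0}
  ]
}}

```text
time_s: 16.7
tcp_pos: [0.5869, -0.1234, 0.2553]
tcp_rot: [0.0, 0.031, 1.0, -0.0]
wrist_force: [-0.6, -0.2, 3.6]
opening: 0.0001
grasp_force: 1.7
```

{"fn": "arm_command", "kwargs": {
  "series": [
    {"xyz": [0, 0, 0.001], "turn": [0, 0, 0], "hand": 0},
    {"xyz": [0, 0, 0.001], "turn": [0, 0, 0], "hand": 0},
    {"xyz": [0, 0, 0.001], "turn": [0, 0, 0], "hand": 0},
    {"xyz": [0, 0, 0], "turn": [0, 0, 0], "hand": 0}
  ]
}}

```text
time_s: 17.1
tcp_pos: [0.5878, -0.1238, 0.255]
tcp_rot: [0.002, 0.031, 1.0, -0.001]
wrist_force: [-3.9, 0.4, 12.0]
opening: 0.0001
grasp_force: 5.9
```

{"fn": "arm_command", "kwargs": {
  "series": [
    {"xyz": [0, 0, 0.001], "turn": [0, 0, 0], "hand": 0},
    {"xyz": [0, 0, 0.001], "turn": [0, 0, 0], "hand": 0},
    {"xyz": [0, 0, 0], "turn": [0, 0, 0], "hand": 0}
  ]
}}

```text
time_s: 17.4
tcp_pos: [0.5885, -0.124, 0.2548]
tcp_rot: [0.003, 0.031, 1.0, -0.001]
wrist_force: [-4.7, -0.2, 17.8]
opening: 0.0001
grasp_force: 8.5
```

{"fn": "arm_command", "kwargs": {
  "series": [
    {"xyz": [0, 0, 0.001], "turn": [0, 0, 0], "hand": 0},
    {"xyz": [0, 0, 0.001], "turn": [0, 0, 0], "hand": 0},
    {"xyz": [0, 0, 0], "turn": [0, 0, 0], "hand": 0}
  ]
}}

```text
time_s: 17.7
tcp_pos: [0.5883, -0.124, 0.2525]
tcp_rot: [0.003, 0.031, 1.0, -0.001]
wrist_force: [-5.5, 0.1, 14.0]
opening: 0.0
grasp_force: 6.9
```

{"fn": "arm_command", "kwargs": {
  "series": [
    {"xyz": [0, 0, 0.001], "turn": [0, 0, 0], "hand": 0},
    {"xyz": [0, 0, 0.001], "turn": [0, 0, 0], "hand": 0},
    {"xyz": [0, 0, 0.001], "turn": [0, 0, 0], "hand": 0},
    {"xyz": [0, 0, 0], "turn": [0, 0, 0], "hand": 0}
  ]
}}

```text
time_s: 18.1
tcp_pos: [0.5875, -0.1236, 0.246]
tcp_rot: [0.001, 0.031, 1.0, -0.0]
wrist_force: [-0.4, 0.3, 4.8]
opening: -0.0
grasp_force: 2.3
```

{"fn": "arm_command", "kwargs": {
  "series": [
    {"xyz": [0, 0, 0.001], "turn": [0, 0, 0], "hand": 0},
    {"xyz": [0, 0, 0.001], "turn": [0, 0, 0], "hand": 0},
    {"xyz": [0, 0, 0.001], "turn": [0, 0, 0], "hand": 0},
    {"xyz": [0, 0, 0], "turn": [0, 0, 0], "hand": 0}
  ]
}}

```text
time_s: 18.5
tcp_pos: [0.5877, -0.1235, 0.2428]
tcp_rot: [0.001, 0.031, 1.0, -0.0]
wrist_force: [-0.6, 0.8, 6.9]
opening: 0.0001
grasp_force: 3.6
```

{"fn": "arm_command", "kwargs": {
  "series": [
    {"xyz": [0, 0, 0.002], "turn": [0, 0, 0], "hand": 0},
    {"xyz": [0, 0, 0.002], "turn": [0, 0, 0], "hand": 0},
    {"xyz": [0, 0, 0.002], "turn": [0, 0, 0], "hand": 0},
    {"xyz": [0, 0, 0], "turn": [0, 0, 0], "hand": 0}
  ]
}}

```text
time_s: 18.9
tcp_pos: [0.588, -0.1237, 0.2424]
tcp_rot: [0.003, 0.031, 1.0, -0.001]
wrist_force: [-9.1, 2.3, 26.8]
opening: 0.0001
grasp_force: 13.5
```

{"fn": "arm_command", "kwargs": {
  "series": [
    {"xyz": [0, 0, -0.005], "turn": [0, 0, 0], "hand": 0},
    {"xyz": [0, 0, -0.01], "turn": [0, 0, 0], "hand": 0},
    {"xyz": [0, 0, -0.02], "turn": [0, 0, 0], "hand": 0},
    {"xyz": [0, 0, -0.03], "turn": [0, 0, 0], "hand": 0},
    {"xyz": [0.02, 0, -0.03], "turn": [0, 0, 0], "hand": 0},
    {"xyz": [0.04, 0, -0.01], "turn": [0, 0, 0], "hand": 0},
    {"xyz": [0.04, 0, 0], "turn": [0, 0, 0], "hand": 0},
    {"xyz": [0.04, 0, 0], "turn": [0, 0, 0], "hand": 0},
    {"xyz": [0, 0, 0], "turn": [0, 0, 0], "hand": 0}
  ]
}}

```text
time_s: 19.8
tcp_pos: [0.4429, -0.114, 0.3398]
tcp_rot: [-0.002, 0.032, 0.999, 0.0]
wrist_force: [0.5, 0.4, 0.2]
opening: 0.0001
grasp_force: 0.0
```

```bash
python3 - <<'E'
from h import *
f=env.grab_frame("side");W=world(f);cv2.imwrite("pics/k.png",cv2.resize(f["color"][190:340,340:480],None,fx=4,fy=4,interpolation=cv2.INTER_CUBIC)[...,::-1])
yaw=-.063;n=np.array([np.cos(yaw),np.sin(yaw),0]);t=np.array([-n[1],n[0],0])
N=W@n;T=W@t;z=W[...,2]
m=(N>.575)&(N<.609)&(abs(T+.086)<.025)&(z>.245)&(z<.285)
p=np.c_[N[m],T[m]].astype(np.float32);print(m.sum(),np.median(z[m]),np.percentile(z[m],75),cv2.minAreaRect(p*1000))
E
```

```text
153 0.2591857394607331 0.2601658269156625 ((596.6337890625, -89.55277252197266), (35.126529693603516, 25.349794387817383), 88.16259765625)
```

View pics/k.png

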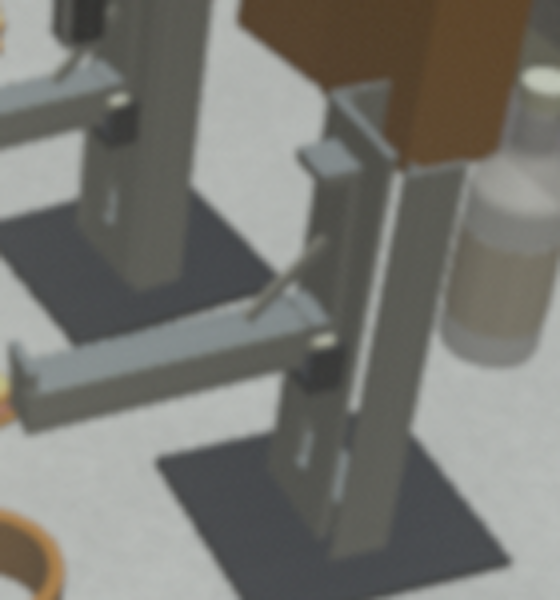

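The arm is seated: its flange at crop (330,160) reads z of about 0.260, which is the home height. It stands square to the post and the robot is clear, so I'm handing in.

```bash
python3 -c "
from bench import env
print(env.close_job())"
```

```text
the job is handed in; nothing more can be done
None
```

The long arm is hooked in the bare post's two upper slots and pressed home in the catch (flange measured at its 260 mm home height), the gripper is clear, the short arm was not touched, and the job was handed in at about 20 s, though the hand-in gave no verdict.

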